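# Set the dust-extraction shutter to its mark

## Robot

A 7-joint arm with a two-finger parallel gripper is mounted at the origin on the work surface. World frame = base frame: x ahead of the robot, y to its left, z up, the work surface at z = 0. Lengths are in m, angles in rad, forces in N, time in s.
With the tool pointing down it reaches from about 0.35 to 0.9 m from the base axis. Payload 7.2 kg.
Tool frame: the origin (TCP) lies between the finger pads; the fingertips stand 14 mm ahead of it and the grasp point (between the pads) lies 5 mm behind it; y points along the fingers, z is the direction in which the jaws open and shut, and the axes are right-handed (so a half turn about y gives the same grasp; the last joint's range is limited). The gripper opens to 85 mm and grips with 20 to 120 N. Pads are 22 mm wide; open, the fingers measure 114 mm over their backs; the gripper's body (76 mm by 85 mm) begins 54 mm behind the grasp point. The pads swing forward as they close: fully open they stand 13 mm farther back than shut.
Start: joints at [-1.407, 0.411, -0.013, 1.596, 0.006, 1.134, -0.082], TCP at [0.144, 0.608, 0.245] pointing down, gripper open.
Joint ranges: [-2.95, 2.95], [-0.29, 1.99], [-1.47, 1.44], [0.14, 2.54], [-1.03, 4.17], [0.13, 1.85], [-2.86, 2.86]. Speed limits (rad/s): [2.39, 2.39, 3.01, 3.01, 3.14, 3.14, 3.14].

## Interface

Orientations are given as [roll, pitch, yaw] about the fixed x, y, z axes, in that order (R = Rz(yaw) Ry(pitch) Rx(roll)).
In Python, from rig import * gives the robot as it stands. The module is installed in compiled form; this text tells all that it offers.
- The arm moves only by the tool carry_out, never from a script. Its argument "commands" is text: rows parted by semicolons, each of 4 numbers parted by spaces: the shift along the tool's x, y, z in mm, then the turn about the tool's y in degrees. In form: x y z turn; .... A call has exactly 10 rows; each row is the pose to reach, as a shift and turn from the pose measured when the call began, along the tool's axes at that moment; what a row does not reach only later rows make up. A row lasts 1/8 s, in which the tool goes at most 62.5 mm and 10.7 degrees, less where a joint would pass 70% of its speed; a pose out of reach is approached as far as the arm can. A call with a gripper value outside its range is refused whole. "claw" is the finger opening in mm, from 0 to 85.4, set as the call begins (left out, the last holds). The fingers move at their own pace and stop on an object; "force" is the grip in N (left out, the last holds). Time passes only in rows, so rows that repeat a pose let the fingers close, or fill a call up. It gives the time, the measured TCP pose, the force and the opening at its end, in the units of the state.
- observe(): the state, without advancing time (a new reading comes with each control period).
- get_image(name): name is "scene" or "top" or "wrist"; returns (picture, depth): 420x560x3 uint8, red, green, blue; 420x560 float32, m along the optical axis (not along the pixel's ray), 0 where there is no reading.
- camera_params(name): a dict with "vfov" (degrees; the focal length in pixels is half the picture's height over the tangent of half this angle, whatever the lens; pixels are square), "cx", "cy" (the principal point, pixels), "k1" (the pictures are not rectified: a ray, as slopes to the right and down, at radius r is drawn at 1 + k1 r^2 times it, then the intrinsics apply), "world_from_camera" (4x4, takes a point from camera to world coordinates); the wrist camera has in their place "mount" (4x4, takes a point from camera to tool coordinates, whose origin is the TCP and whose axes are the tool frame's). Camera axes: x right, y down, z forward; pixel columns grow to the right and rows downward; lengths in m; the calibration is good to about 2 mm. A picture is of the moment at which its call begins: read the wrist's pose just before it. camera_params takes no time and is no camera call.
- hand_in(): hands the job in, once; it reports no verdict.
Trained networks look in the newest picture that a camera, given by its name, has taken for a name from the list of things; names that differ only in an ending like _2 or _b are one class to them, and where a whole thing is asked for, a point or a joint stands for the part that bears it (a point fixed in the world has none). Each returns a list of dicts, best first, with "p" (0 to 1); they miss things now and then, are a little off and sometimes report something else, mostly with a low value. They report only what shows in the picture. A call takes as long as a camera call. They do not tell look-alikes from the thing itself.
- boxes_of(camera, label): "box" ([centre column, centre row, width, height] in pixels, round what is visible of it).
- regions_of(camera, label): "region" (420x560 bool, what is visible of it) and "box" ([centre column, centre row, width, height] in pixels, round what is visible of it).
- tip_of(camera, label): "point" ([column, row] in pixels: a listed point, or the origin of a listed thing).
The state is a dict: "t": time; "joint_positions": joint angles; "joint_vel": joint speeds; "effort": joint torques, N m; "eef_pos": TCP position; "eef_rot": TCP orientation; "wrist_force": force on the tool from outside, world axes, zero at the start; "torque": the same for the moment, N m; "grip_width": finger opening in m.
Only numpy, scipy, OpenCV 4.12 (cv2) and the standard library are available. Lean on these libraries where they do the work, as an engineer would, in place of code of your own. Each camera call takes 0.05 s, during which the arm holds its last target. There are 200 camera calls.

## Task

Gently push the lever of the dust-extraction valve clockwise (seen from above) all the way to its shut stop, then push it back the other way until its pointer lines up with the one long mark on the scale, and leave it there. Only push the lever with the fingers: do not pinch it or lift the shutter out of the valve, and leave the other things on the bench alone.

Things in the scene. Friction and masses are not known exactly. Their poses are not given: they have to be found in the camera images.
- valve: Round metal dust valve bolted to the bench, about 172 mm across at its flange and 74 mm high; origin at the centre of its underside on the bench, z up along the ring's axis. It may be turned about the vertical by up to about 0.45 rad. Its own +x is the middle of the lever's swing. Two plain steel stop pins (10 mm thick, tops 74 mm above the bench, 80 mm from the axis, 0.945 rad to either side of its +x) bound the lever's swing.
- axis (a point): Point on the ring's vertical axis of turning, at the top of the ring, 74 mm above the bench.
- lever (a joint): Turn of the ring and its lever about the vertical axis, rad: 0 against the shut stop (lever 0.785 rad clockwise of the valve's +x), growing counter-clockwise seen from above, 1.571 against the open stop. 0.10 or less counts as shut. The ring turns stiffly (about 2 N at the post) and stays where it is left; the stops give slightly.
- post (a point): Middle of the free part of the lever's upright black post, the thing to push: a cylinder 15 mm in diameter, 92 mm from the axis, standing clear from 76 to 126 mm above the bench; this point is 99 mm above the bench as built and moves with the lever. The flat steel lever bar under it is 14 mm wide, its top 73 mm above the bench. Nothing but the post (and the bystanders at least 60 mm from its arc) rises above 76 mm near it.
- pointer (a point): Tip of the lever's narrow steel pointer, 117 mm from the axis, 69 mm above the bench, in line with the post.
- long_mark (a point): Inner end of the one long black mark (34 mm by 5 mm, radial, the middle one of five; the others are 13 mm long and 0.2 rad apart) on the aluminium scale plate, 117 mm from the axis. The plate is a fixed arc, 119 to 155 mm from the axis, top 60 mm above the bench, and its place around the axis differs from run to run: the mark lies between 0.45 and 1.12 rad on the lever's scale.
- insert (a joint): Height by which the shutter insert (ring, blades and lever, 0.75 kg in all) has been lifted out of the valve, m: 0 seated.
- glue: Bystander: white glue bottle, 48 mm in diameter, 135 mm high, standing loose; origin at the centre of its underside.
- offcut: Bystander: loose wooden offcut 80 x 45 x 30 mm; origin at the centre of its underside.
- brush: Bystander: loose hand brush lying flat, along its own x.
Mind the look-alikes: they are no part of the job. Of the things like the valve, leave any that is pink; of the rest the smaller one is meant.

How it is judged:
By the outcome, as a careful person would: the job done as asked, in the order asked, and still so for the second after the job is handed in, with the robot touching nothing.
It also fails if it takes over 48 s, if anything falls off the work surface, if the arm or the gripper's body presses on something with over 40 N, if the wrist force passes 120 N, or if a joint passes its speed limit or range.

## Working session

There is one attempt and no reset: what is moved stays moved. The work goes in short steps, Python scripts to look and compute and a tool call to move; the robot and the scene stay as the last step left them, time stands still between calls to the robot, and variables do not carry over. Pictures are saved under pics/ and viewed, about 8 in all and at most 12, crops included, and the job is handed in when it is done.

Besides the shell and the picture viewer there is one more tool, called in YAML: its name, and indented under it one key for each argument. carry_out: Moves the arm, as the interface text tells. Its arguments: {"type":"object","properties":{"commands":{"type":"string"},"claw":{"type":"number"},"force":{"type":"number"}},"required":["commands"]}

```bash
mkdir -p pics; cat > h.py <<'E'
from rig import *
import numpy as np, cv2
from scipy.spatial.transform import Rotation as R
def tool():
    s=observe(); T=np.eye(4); T[:3,:3]=R.from_euler('xyz',s['eef_rot']).as_matrix(); T[:3,3]=s['eef_pos']; return T
def cam(name,T=None):
    p=camera_params(name); f=210/np.tan(np.radians(p['vfov'])/2)
    W=np.array(p['world_from_camera']) if 'world_from_camera' in p else (tool() if T is None else T)@np.array(p['mount'])
    return p,f,W
def ray(name,uv,T=None):
    p,f,W=cam(name,T); d=(np.array(uv,float)-[p['cx'],p['cy']])/f; u=d.copy()
    for _ in range(20): u=d/(1+p['k1']*(u@u))
    return W[:3,3], W[:3,:3]@np.array([u[0],u[1],1]), 
def at_z(name,uv,z,T=None):
    o,d=ray(name,uv,T); return o+d*(z-o[2])/d[2]
def at_depth(name,uv,dep,T=None):
    o,d=ray(name,uv,T); return o+d*dep
def proj(name,P,T=None):
    p,f,W=cam(name,T); c=np.linalg.inv(W)@np.append(P,1); u=c[:2]/c[2]; return u*(1+p['k1']*(u@u))*f+[p['cx'],p['cy']]
def save(n,img,): cv2.imwrite('pics/'+n,img[:,:,::-1])
E
python3 - <<'E'
from h import *
s=observe(); print(s)
a,_=get_image('scene'); b,d=get_image('top')
save('a.png',np.hstack([cv2.resize(a,(400,300)),cv2.resize(b,(400,300))]))
save('top.png',b)
for n in ['valve','post','axis','pointer','long_mark']:
    for c in ['top','scene']:
        print(n,c,[(np.round(r['point']),round(r['p'],2), np.round(at_z(c,r['point'],{'valve':0,'post':.099,'axis':.074,'pointer':.069,'long_mark':.06}[n]),3)) for r in tip_of(c,n)])
E
```

```text
{'t': 0.0, 'joint_positions': array([-1.40721082,  0.41189087, -0.01274528,  1.59705939,  0.00555233,
        1.13429083, -0.08220911]), 'joint_vel': array([-0.00199967,  0.00016307, -0.00099013,  0.00062646,  0.00107797,
        0.00038982, -0.00032801]), 'effort': array([-3.46236857e-04, -6.00611615e+01,  6.82480931e-01, -2.99412060e+01,
        1.39153676e-02,  1.07370669e-02,  3.08586607e-05]), 'eef_pos': array([0.14346826, 0.60781723, 0.24445221]), 'eef_rot': array([-1.57240953e+00, -5.82211519e-05, -2.31759551e-01]), 'wrist_force': array([-0.31946351,  0.51022922,  0.31960989]), 'torque': array([-0.0406482 , -0.02761451,  0.05623185]), 'grip_width': 0.08551779874250726}
valve top [(array([192., 328.]), 0.92, array([0.214, 0.303, 0.   ])), (array([342., 273.]), 0.88, array([ 0.366, -0.133,  0.   ])), (array([263., 223.]), 0.76, array([0.515, 0.096, 0.   ]))]
valve scene [(array([381., 163.]), 0.77, array([0.202, 0.323, 0.   ])), (array([289., 236.]), 0.63, array([0.525, 0.091, 0.   ])), (array([216., 187.]), 0.58, array([ 0.368, -0.13 ,  0.   ])), (array([292., 260.]), 0.55, arr
[... 748 characters left out ...]
7.]), 0.88, array([0.532, 0.086, 0.074])), (array([290., 239.]), 0.25, array([0.602, 0.102, 0.074]))]
pointer top [(array([383., 256.]), 0.81, array([ 0.413, -0.238,  0.069])), (array([238., 301.]), 0.66, array([0.294, 0.167, 0.069])), (array([280., 178.]), 0.59, array([0.635, 0.048, 0.069]))]
pointer scene [(array([329., 150.]), 0.7, array([0.252, 0.168, 0.069])), (array([267., 249.]), 0.67, array([0.635, 0.053, 0.069])), (array([172., 178.]), 0.66, array([ 0.421, -0.232,  0.069])), (array([197., 234.]), 0.23, array([ 0.61 , -0.116,  0.069]))]
long_mark top [(array([258., 178.]), 0.66, array([0.638, 0.11 , 0.06 ]))]
long_mark scene [(array([292., 258.]), 0.56, array([0.645, 0.112, 0.06 ]))]
```

View pics/a.png

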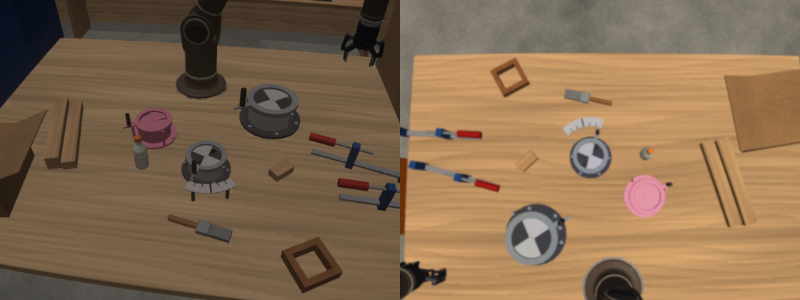

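View pics/top.png

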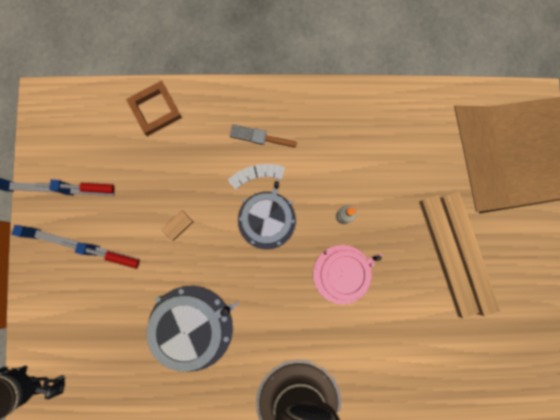

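Three valve-like things in top view: the big grey one at (190,328), the pink one at (343,273) and the small grey one with the scale at (266,218). The meant one is the small grey one: it isn't pink, and of the two others it is smaller. I'll confirm it in the next close view.

```bash
python3 - <<'E'
from h import *
print(np.round(camera_params('wrist')['mount'],3),camera_params('wrist')['vfov'])
T=tool()
# desired TCP: camera centred above ~ (0.57,0.08)
print(np.round(1000*T[:3,:3].T@(np.array([.58,.075,.33])-T[:3,3])))
b,_=get_image('top'); save('crop.png',cv2.resize(b[150:290,150:400],None,fx=3,fy=3,interpolation=2))
E
```

```text
[[ 0.001  0.955  0.297 -0.076]
 [ 0.    -0.297  0.955 -0.128]
 [ 1.    -0.001 -0.001  0.   ]
 [ 0.     0.     0.     1.   ]] 60.21353060071472
[ 547.  -85. -419.]
```

View pics/crop.png

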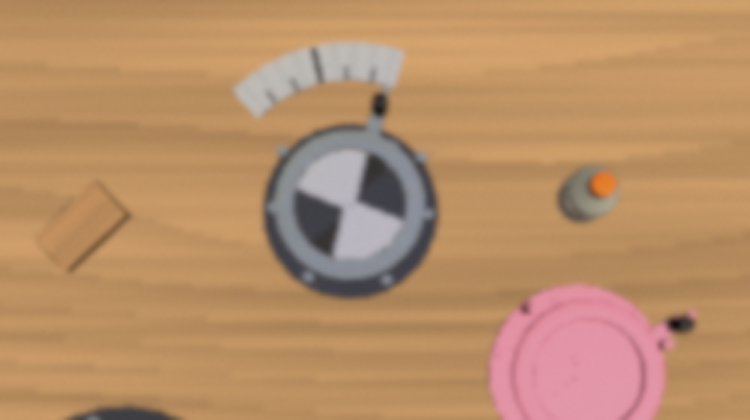

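The crop shows the small grey valve with its ring at (350,210), post at (380,103), scale plate with the long mark at (318,65), and stop pins near (282,152) and (420,158). That confirms it as the one meant. Next I move above it.

carry_out:
  commands: "50 -20 -40 0; 100 -40 -80 0; 150 -60 -120 0; 200 -80 -160 0; 250 -85 -200 0; 300 -85 -240 0; 350 -85 -280 0; 400 -85 -320 0; 450 -85 -360 0; 490 -85 -395 0"
  claw: 46
  force: 20

```text
t: 1.9
eef_pos: [0.5211, 0.1229, 0.3307]
eef_rot: [-1.57, -0.001, -0.231]
wrist_force: [1.4, 1.5, 0.7]
grip_width: 0.046
```

```bash
cat > look.py <<'E'
from h import *
import sys
T=tool(); im,d=get_image('wrist'); save(sys.argv[1],im)
s=observe(); print(round(s['t'],2),np.round(s['eef_pos'],4),np.round(s['eef_rot'],3),np.round(s['wrist_force'],1),s['grip_width'])
Z={'post':.099,'axis':.074,'pointer':.069,'long_mark':.06}; P={}
for n in Z:
    r=tip_of('wrist',n)
    for q in r[:3]: print(n,np.round(q['point']),round(q['p'],2),np.round(at_z('wrist',q['point'],Z[n],T),4))
    if r: P[n]=at_z('wrist',r[0]['point'],Z[n],T)
if 'axis' in P:
    for n in P:
        if n!='axis':
            v=(P[n]-P['axis'])[:2]; print(n,'ang',round(np.arctan2(v[1],v[0]),4),'r',round(np.hypot(*v),4))
E
python3 look.py w1.png
```

```text
1.95 [0.5251 0.114  0.3309] [-1.574 -0.005 -0.241] [ 2.8 -6.3  1.2] 0.04625362816825168
post [236. 260.] 0.8 [0.6106 0.0576 0.099 ]
axis [244. 173.] 0.79 [0.5241 0.0874 0.074 ]
pointer [240. 272.] 0.8 [0.6411 0.0515 0.069 ]
pointer [ 86. 210.] 0.22 [ 0.5249 -0.0977  0.069 ]
long_mark [289. 254.] 0.72 [0.6363 0.1128 0.06  ]
post ang -0.3317 r 0.0915
pointer ang -0.298 r 0.1224
long_mark ang 0.2223 r 0.115
```

View pics/w1.png

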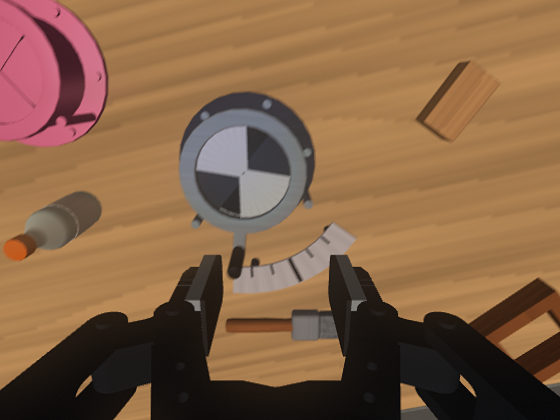

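The view shows the valve axis at (245,172), post at (236,260), long mark near (290,258), and pins at (197,222) and (307,200). The jaws are roughly tangential to the lever, as planned.

```bash
python3 - <<'E'
from h import *
s=observe();T=tool(); print(s['t'],np.round(s['eef_pos'],4),np.round(s['eef_rot'],3),np.round(s['wrist_force'],1))
for z in (.18,.102): print(np.round(1000*T[:3,:3].T@(np.array([.6105,.0575,z])-T[:3,3])))
# pins (picture w1, pose then)
T1=np.eye(4);T1[:3,:3]=R.from_euler('xyz',[-1.574,-.005,-.241]).as_matrix();T1[:3,3]=[.5251,.114,.3309]
for uv in [(197,221),(308,201)]:
    P=at_z('wrist',uv,.070,T1); v=P[:2]-[.5241,.0874]; print(np.round(P,4),np.arctan2(v[1],v[0]),np.hypot(*v))
E
```

```text
2.15 [0.5198 0.1247 0.3301] [-1.57e+00  1.00e-03 -2.32e-01] [-0.3  0.6 -0.5]
[104. 150. -45.]
[104. 228. -45.]
[0.5707 0.0096 0.07  ] -1.0310874069988667 0.09072092608530243
[0.5776 0.1381 0.07  ] 0.7586136587251117 0.07376299485739155
```

carry_out:
  commands: "20 20 -9 1; 40 40 -18 2; 60 60 -27 3; 80 80 -36 4; 100 100 -45 5; 104 130 -45 5; 104 130 -45 5; 104 130 -45 5; 104 130 -45 5; 104 130 -45 5"

```text
t: 3.4
eef_pos: [0.611, 0.0575, 0.2012]
eef_rot: [-1.569, -0.001, -0.319]
wrist_force: [-0.8, -0.3, -0.1]
grip_width: 0.0463
```

```bash
python3 look.py w2.png; python3 - <<'E'
from h import *
s=observe();T=tool(); print(s['t'],np.round(s['eef_pos'],4),np.round(s['eef_rot'],3))
E
```

```text
3.45 [0.6109 0.0574 0.201 ] [-1.57  -0.    -0.319] [-0.4 -0.7  0.7] 0.04605306114433381
post [277. 208.] 0.91 [0.6113 0.0587 0.099 ]
axis [274.  60.] 0.77 [0.521  0.0867 0.074 ]
long_mark [352. 201.] 0.56 [0.6369 0.1123 0.06  ]
post ang -0.3009 r 0.0945
long_mark ang 0.2177 r 0.1187
3.65 [0.6107 0.0571 0.2003] [-1.57   0.    -0.319]
```

View pics/w2.png

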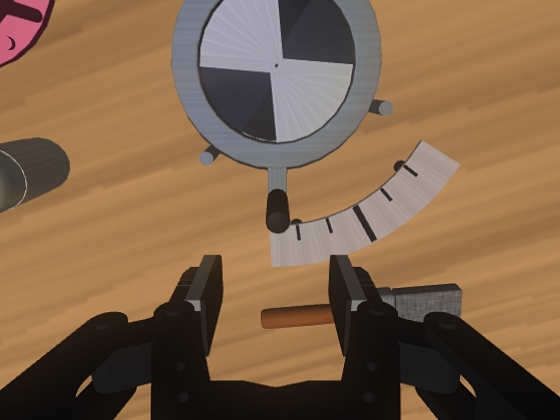

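The post is at (277,210), between the open fingers at columns 215 and 335. The long mark runs from (355,206) to (374,241), counter-clockwise of the lever. I descend to straddle the post.

carry_out:
  commands: "0 15 0 0; 0 30 0 0; 0 45 0 0; 0 60 0 0; 0 75 0 0; 0 90 0 0; 0 98 0 0; 0 98 0 0; 0 98 0 0; 0 98 0 0"

```text
t: 4.9
eef_pos: [0.611, 0.0572, 0.1029]
eef_rot: [-1.57, -0.001, -0.319]
wrist_force: [-0.3, 0.4, 0.4]
grip_width: 0.0461
```

```bash
python3 - <<'E'
from h import *
s=observe();T=tool(); print(s['t'],np.round(s['eef_pos'],4),np.round(s['eef_rot'],3),np.round(s['wrist_force'],1))
# plan: straddle centre at axis angle a (deg from now), radius 92
A=np.array([.5225,.087])
def row(ang,off,r=.092,z=.102):  # ang lever dir; off tangential offset of tool centre from post
    p=A+r*np.array([np.cos(ang),np.sin(ang)])+off*np.array([-np.sin(ang),np.cos(ang)])
    d=1000*T[:3,:3].T@(np.array([*p,z])-T[:3,3]); return np.round(d,1), round(np.degrees(s['eef_rot'][2]-ang),1)
for a in np.arange(-.3,-1.01,-.05): print(round(a,2),*row(a,-.0155))
E
```

```text
4.9 [0.611  0.0572 0.1029] [-1.57e+00 -1.00e-03 -3.19e-01] [-0.3  0.4  0.4]
-0.3 [ -1.1   0.9 -13.2] -1.1
-0.35 [ -1.9   0.9 -17.8] 1.7
-0.4 [ -3.    0.9 -22.3] 4.6
-0.45 [ -4.2   0.9 -26.8] 7.5
-0.5 [ -5.7   0.9 -31.3] 10.3
-0.55 [ -7.4   0.9 -35.6] 13.2
-0.6 [ -9.3   0.9 -39.9] 16.1
-0.65 [-11.4   0.9 -44. ] 18.9
-0.7 [-13.8   0.8 -48.1] 21.8
-0.75 [-16.3   0.8 -52. ] 24.7
-0.8 [-19.    0.8 -55.8] 27.5
-0.85 [-21.9   0.8 -59.4] 30.4
-0.9 [-25.    0.8 -62.9] 33.3
-0.95 [-28.3   0.8 -66.3] 36.1
-1.0 [-31.7   0.8 -69.4] 39.0
```

carry_out:
  commands: "-0.5 0 -7 0; -1 0 -13 0; -2 0 -18 2; -3 0 -22 4.5; -4 0 -27 7.5; -6 0 -31 10; -7.5 0 -36 13; -9 0 -40 16; -11.5 0 -44 19; -14 0 -48 22"

```text
t: 6.15
eef_pos: [0.5823, 0.0158, 0.1027]
eef_rot: [-1.57, 0.0, -0.707]
wrist_force: [1.6, 1.2, -0.7]
grip_width: 0.0464
```

```bash
cat > plan.py <<'E'
from h import *
import sys
s=observe();T=tool(); print(round(s['t'],2),np.round(s['eef_pos'],4),np.round(s['eef_rot'],3),'F',np.round(s['wrist_force'],1),'Ftool',np.round(T[:3,:3].T@s['wrist_force'],1),s['grip_width'])
A=np.array([.5225,.087])
a0,a1,st,off=map(float,sys.argv[1:5]); 
v=T[:2,3]-A; print('tool centre r',np.hypot(*v),'ang',np.arctan2(v[1],v[0]))
for a in np.arange(a0,a1+st/2,st):
    p=A+.092*np.array([np.cos(a),np.sin(a)])+off*np.array([-np.sin(a),np.cos(a)])
    print(round(a,3),np.round(1000*T[:3,:3].T@(np.array([*p,.103])-T[:3,3]),1),round(np.degrees(s['eef_rot'][2]-a),1))
E
python3 plan.py -.7 -1.02 -.04 -.0155
```

```text
6.15 [0.5823 0.0158 0.1027] [-1.57   0.    -0.707] F [ 1.6  1.2 -0.7] Ftool [0.4 0.7 2. ] 0.046423605758166404
tool centre r 0.09299587845883091 ang -0.8722553448744484
-0.7 [ 0.4 -0.3  0.4] -0.4
-0.74 [-0.3 -0.3 -3.2] 1.9
-0.78 [-1.1 -0.3 -6.9] 4.2
-0.82 [ -2.1  -0.3 -10.5] 6.5
-0.86 [ -3.2  -0.3 -14. ] 8.8
-0.9 [ -4.4  -0.3 -17.6] 11.1
-0.94 [ -5.8  -0.3 -21. ] 13.4
-0.98 [ -7.3  -0.3 -24.4] 15.6
-1.02 [ -9.   -0.3 -27.8] 17.9
```

carry_out:
  commands: "-0.3 0 -3 2; -0.7 0 -5 3; -1 0 -7 4; -1.5 0 -9 5.5; -2 0 -10.5 6.5; -2.5 0 -12.5 7.5; -3 0 -14 9; -4 0 -16 10; -4.5 0 -17.5 11; -4.5 0 -17.5 11"

```text
t: 7.4
eef_pos: [0.5723, 0.0101, 0.1037]
eef_rot: [-1.56, -0.003, -0.896]
wrist_force: [14.9, 13.1, -6.9]
grip_width: 0.0458
```

```bash
python3 plan.py -.9 -1.02 -.02 -.0155
```

```text
7.4 [0.5723 0.0101 0.1037] [-1.56  -0.003 -0.896] F [14.9 13.1 -6.9] Ftool [-0.9  7.1 19.7] 0.04579349481867005
tool centre r 0.09160097310580449 ang -0.9961345562921261
-0.9 [ 0.8  0.7 -6.7] 0.3
-0.92 [ 0.5  0.6 -8.6] 1.4
-0.94 [  0.1   0.6 -10.4] 2.5
-0.96 [ -0.3   0.6 -12.2] 3.7
-0.98 [ -0.8   0.6 -14. ] 4.8
-1.0 [ -1.3   0.6 -15.8] 6.0
-1.02 [ -1.8   0.5 -17.6] 7.1
```

A 20 N rise with the tool blocked looks like the shut stop. I back off a little and check it from the picture.

carry_out:
  commands: "0 0 2 0; 0 0 4 0; 0 0 7 0; 0 0 10 0; 0 0 12 0; 0 0 14 0; 0 0 15 0; 0 0 15 0; 0 0 15 0; 0 0 15 0"

```text
t: 8.65
eef_pos: [0.584, 0.0195, 0.1039]
eef_rot: [-1.56, -0.002, -0.896]
wrist_force: [0.4, 0.3, 0.0]
grip_width: 0.0461
```

```bash
python3 plan.py -.85 -.8 .05 .0155; python3 look.py w3.png
```

```text
8.65 [0.584  0.0195 0.1039] [-1.56  -0.002 -0.896] F [0.4 0.3 0. ] Ftool [-0.  -0.   0.5] 0.046052697537293213
tool centre r 0.09131468019594724 ang -0.8325636239851588
-0.85 [ 0.1  1.1 13.9] -2.6
-0.8 [-1.   1.1 18.4] -5.5
8.7 [0.584  0.0195 0.1039] [-1.56  -0.002 -0.896] [-0.5 -0.6  0.6] 0.04585454213528136
post [278. 282.] 0.57 [0.5847 0.0204 0.099 ]
axis [264.  51.] 0.81 [0.524  0.0879 0.074 ]
long_mark [480. 169.] 0.73 [0.6377 0.1124 0.06  ]
post ang -0.838 r 0.0908
long_mark ang 0.212 r 0.1163
```

View pics/w3.png

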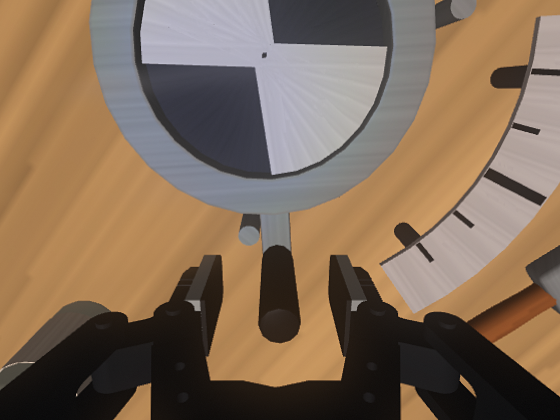

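The lever rests against the shut pin at (249,228) and the post is midway between the fingers at (278,290), so it is shut (post angle about −0.838, mark about +0.215). Now I push it back counter-clockwise.

```bash
python3 plan.py -.84 -.26 .06 .0155
```

```text
8.9 [0.584  0.0195 0.1039] [-1.56  -0.003 -0.896] F [ 0.7  0.3 -0.1] Ftool [0.2 0.1 0.7] 0.0461424591346644
tool centre r 0.0913086144308285 ang -0.831937232044067
-0.84 [-0.1  1.1 14.8] -3.2
-0.78 [-1.5  1.1 20.2] -6.6
-0.72 [-3.2  1.2 25.5] -10.1
-0.66 [-5.3  1.2 30.7] -13.5
-0.6 [-7.6  1.3 35.8] -16.9
-0.54 [-10.3   1.3  40.7] -20.4
-0.48 [-13.2   1.3  45.5] -23.8
-0.42 [-16.4   1.4  50.1] -27.2
-0.36 [-19.9   1.4  54.5] -30.7
-0.3 [-23.7   1.5  58.6] -34.1
-0.24 [-27.6   1.5  62.6] -37.6
```

carry_out:
  commands: "0 1 7 -1; 0 1 14 -3; -1.5 1 20 -6.5; -3 1 25.5 -10; -5.5 1 30.5 -13.5; -7.5 1 36 -17; -10.5 1 40.5 -20.5; -13 1 45.5 -24; -16.5 1 50 -27; -20 1 54.5 -30.5"

```text
t: 10.15
eef_pos: [0.6143, 0.0691, 0.1033]
eef_rot: [-1.564, -0.008, -0.36]
wrist_force: [0.0, -2.2, -1.0]
grip_width: 0.0456
```

```bash
python3 plan.py -.36 .2 .05 .0155
```

```text
10.15 [0.6143 0.0691 0.1033] [-1.564 -0.008 -0.36 ] F [ 0.  -2.2 -1. ] Ftool [ 0.8  1.  -2. ] 0.045597468414898944
tool centre r 0.09348860527136406 ang -0.19237646499388134
-0.36 [-0.2  0.2 -0.1] -0.0
-0.31 [-1.1  0.3  4.5] -2.9
-0.26 [-2.2  0.3  9. ] -5.7
-0.21 [-3.5  0.3 13.5] -8.6
-0.16 [-5.1  0.3 17.9] -11.5
-0.11 [-6.9  0.4 22.2] -14.3
-0.06 [-8.9  0.4 26.4] -17.2
-0.01 [-11.1   0.4  30.5] -20.1
0.04 [-13.5   0.4  34.5] -22.9
0.09 [-16.1   0.4  38.4] -25.8
0.14 [-18.9   0.4  42.1] -28.7
0.19 [-21.9   0.4  45.7] -31.5
```

carry_out:
  commands: "-1 0 4.5 -3; -2 0 9 -5.5; -3.5 0 13.5 -8.5; -5 0 18 -11.5; -7 0 22 -14.5; -9 0 26.5 -17; -11 0 30.5 -20; -13.5 0 34.5 -23; -16 0 38.5 -26; -16 0 38.5 -26"

```text
t: 11.4
eef_pos: [0.6127, 0.1117, 0.1035]
eef_rot: [-1.567, -0.01, 0.095]
wrist_force: [0.5, 1.1, -0.1]
grip_width: 0.0461
```

```bash
python3 look.py w4.png; python3 plan.py .09 .25 .02 .0155
```

```text
11.45 [0.6129 0.1115 0.1035] [-1.567 -0.01   0.094] [ 0.5 -0.5 -0.6] 0.04613640165379241
post [238. 285.] 0.62 [0.6155 0.0966 0.099 ]
axis [236.  51.] 0.79 [0.5243 0.0877 0.074 ]
long_mark [268. 286.] 0.91 [0.6381 0.1105 0.06  ]
post ang 0.0973 r 0.0917
long_mark ang 0.1976 r 0.1161
11.65 [0.6129 0.1109 0.1035] [-1.568 -0.01   0.093] F [-0.5 -0.3 -0. ] Ftool [-0.5  0.  -0.2] 0.04616304274184833
tool centre r 0.09352270712175027 ang 0.2582058848089289
0.09 [-0.2  0.5 -0.2] 0.2
0.11 [-0.5  0.5  1.7] -1.0
0.13 [-0.9  0.5  3.5] -2.1
0.15 [-1.3  0.5  5.3] -3.2
0.17 [-1.7  0.5  7.1] -4.4
0.19 [-2.2  0.5  9. ] -5.5
0.21 [-2.7  0.5 10.8] -6.7
0.23 [-3.2  0.5 12.5] -7.8
0.25 [-3.8  0.5 14.3] -9.0
```

View pics/w4.png

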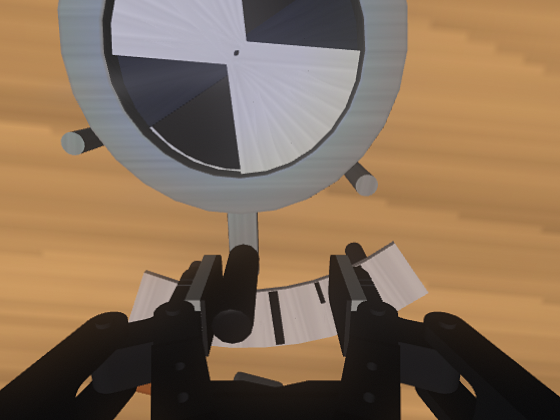

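The lever is at about 0.097. The long mark shows at (273,292)–(281,343), just counter-clockwise of the post at (237,290). I'll refine the mark's angle from the saved pictures.

```bash
python3 - <<'E'
from h import *
def mk(p,r):
    T=np.eye(4);T[:3,:3]=R.from_euler('xyz',r).as_matrix();T[:3,3]=p;return T
A=np.array([.5240,.0877])
for n,T,(x0,x1,y0,y1) in [('w2',mk([.6109,.0574,.201],[-1.57,0,-.319]),(345,385,200,245)),('w3',mk([.584,.0195,.1039],[-1.56,-.002,-.896]),(478,550,165,208)),('w4',mk([.6129,.1115,.1035],[-1.567,-.01,.094]),(264,292,288,347))]:
    g=cv2.imread(f'pics/{n}.png',0)[y0:y1,x0:x1]
    k,l,st,_=cv2.connectedComponentsWithStats((g<75).astype(np.uint8)); i=1+np.argmax(st[1:,4])
    ys,xs=np.nonzero(l==i); print(n,st[i],[x0,y0])
    P=np.array([at_z('wrist',(x+x0,y+y0),.06,T)[:2] for x,y in zip(xs,ys)])
    c=P.mean(0); d=np.linalg.svd(P-c)[2][0]; d*=np.sign(d[0])
    v=c-A; r=np.hypot(*v)
    print(' centre',np.round(c,4),'ang',round(np.arctan2(v[1],v[0]),4),'r',round(r,4),'line dir',round(np.arctan2(d[1],d[0]),4),'len',np.ptp((P-c)@d))
E
```

```text
w2 [  8   5  23  37 233] [345, 200]
 centre [0.657  0.1165] ang 0.213 r 0.1361 line dir 0.2162 len 0.03382530681467004
w3 [  6   3  62  37 638] [478, 165]
 centre [0.6579 0.1167] ang 0.2133 r 0.137 line dir 0.2196 len 0.034123895081450195
w4 [  5   3  16  54 453] [264, 288]
 centre [0.6575 0.1165] ang 0.2124 r 0.1365 line dir 0.2168 len 0.034280468596162246
```

carry_out:
  commands: "-0.5 0 1.7 -1; -0.9 0 3.5 -2; -1.3 0 5.3 -3.2; -1.7 0 7 -4.4; -2.2 0 9 -5.5; -2.5 0 10 -6.3; -2.5 0 10 -6.3; -2.5 0 6 -6.3; -2.5 0 0 -6.3; -2.5 0 -4.5 -6.3"

```text
t: 12.9
eef_pos: [0.6108, 0.1055, 0.1034]
eef_rot: [-1.569, -0.01, 0.203]
wrist_force: [-0.3, -0.2, -0.9]
grip_width: 0.0455
```

carry_out:
  commands: "0 0 -1 0; 0 -15 -1 0; 0 -30 -1 0; -10 -50 -1 0; -20 -70 -1 0; -30 -90 -1 0; -40 -110 -1 0; -40 -110 -1 0; -40 -110 -1 0; -40 -110 -1 0"

```text
t: 14.15
eef_pos: [0.5707, 0.0961, 0.2123]
eef_rot: [-1.569, -0.009, 0.203]
wrist_force: [-0.7, 0.5, -0.5]
grip_width: 0.0462
```

```bash
python3 look.py w5.png; python3 -c "
import cv2; i=cv2.imread('pics/w5.png'); cv2.imwrite('pics/w5b.png',cv2.resize(i[60:340,130:430],None,fx=2,fy=2,interpolation=2))"
```

```text
14.2 [0.5706 0.0961 0.2122] [-1.569 -0.009  0.203] [ 0.4 -0.2  0.2] 0.045517392421015
post [275. 259.] 0.94 [0.6144 0.1051 0.099 ]
axis [274. 127.] 0.58 [0.5234 0.0862 0.074 ]
axis [20. 76.] 0.37 [ 0.5245 -0.0917  0.074 ]
pointer [276. 125.] 0.34 [0.5222 0.087  0.069 ]
long_mark [274. 264.] 0.95 [0.638 0.109 0.06 ]
post ang 0.2056 r 0.093
pointer ang 2.5327 r 0.0014
long_mark ang 0.1963 r 0.1169
```

View pics/w5b.png

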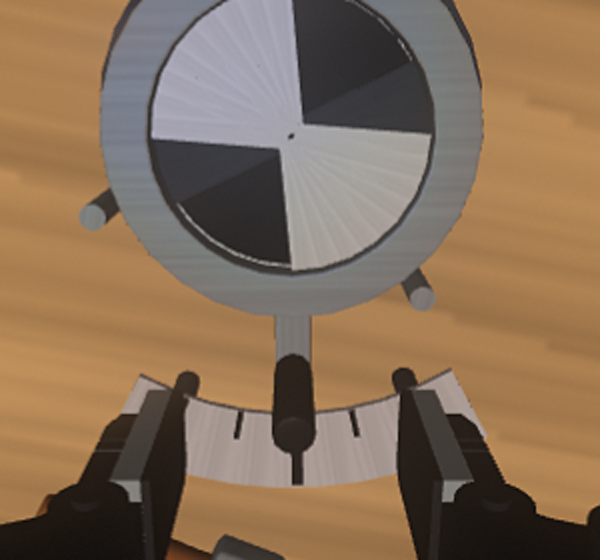

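The post sits over the long mark: post centre column about 293, mark about 297 in the crop. The post hides the pointer, so I move outwards to see the tip against the mark.

carry_out:
  commands: "20 0 0 0; 40 0 0 0; 60 0 0 0; 80 0 0 0; 100 0 0 0; 110 0 0 0; 110 0 0 0; 110 0 0 0; 110 0 0 0; 110 0 0 0"

```text
t: 15.65
eef_pos: [0.6782, 0.1182, 0.2139]
eef_rot: [-1.569, -0.01, 0.203]
wrist_force: [-0.4, -0.1, -0.4]
grip_width: 0.0459
```

```bash
python3 look.py w6.png; python3 -c "
import cv2; i=cv2.imread('pics/w6.png'); cv2.imwrite('pics/w6b.png',cv2.resize(i[20:220,200:360],None,fx=3.5,fy=3,interpolation=2))"
python3 - <<'E'
from h import *
def mk(p,r):
    T=np.eye(4);T[:3,:3]=R.from_euler('xyz',r).as_matrix();T[:3,3]=p;return T
T=mk([.5706,.0961,.2122],[-1.569,-.009,.203])
for A in ([.524,.0877],[.5225,.0868]):
  for uv,z in [((276.5,227.5),.073),((278.5,295),.06)]:
    v=at_z('wrist',uv,z,T)[:2]-A; print(uv,np.arctan2(v[1],v[0]),np.hypot(*v))
E
```

```text
15.7 [0.6783 0.1181 0.2138] [-1.569 -0.01   0.203] [-0.3  0.6  0.5] 0.0457976864233697
post [276. 104.] 0.57 [0.6138 0.1059 0.099 ]
pointer [277. 139.] 0.65 [0.6396 0.1123 0.069 ]
long_mark [276. 136.] 0.75 [0.6387 0.1109 0.06  ]
(276.5, 227.5) 0.20489632021083626 0.07709669188723395
(278.5, 295) 0.2163467851847147 0.14639878195925268
(276.5, 227.5) 0.21221030857957587 0.07875054044788095
(278.5, 295) 0.22010899953963614 0.14805805875714215
```

View pics/w6b.png

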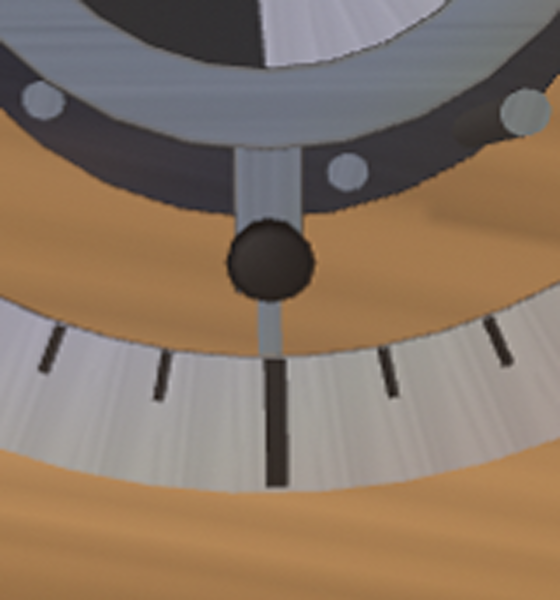

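The pointer tip (crop column ~269.5) meets the 5 mm long mark (inner end ~274.5). The offset is about 1.4 px, or 1.1 mm and 0.01 rad, and well within the mark's width. The fingers are clear of everything, so I hand in.

```bash
python3 -c "
from rig import *
s=observe(); print(s['t'],s['wrist_force']); print(hand_in())"
```

```text
15.9 [ 0.08018393 -1.3208122  -0.30365975]
the job is handed in; nothing more can be done
None
```

The job is done and handed in at 15.9 s. The lever went to its shut stop, then back to the long mark, pushed by one finger at a time, with no pinching or lifting.

- **Shut stop:** the pushing force rose from 2 N to about 20 N with the tool blocked, and the picture showed the lever against the pin.
- **Final position:** the last close picture shows the pointer on the long mark, about 1 mm (0.01 rad) short of its centre line. The mark is 5 mm wide, so I did not nudge it again.
- **Robot and bystanders:** the fingers were raised clear and the wrist force was near zero. I never brought the gripper into contact with the glue, offcut, brush or other valves, but I did not check their positions again at the end.
- **Disagreements:** early on, the pin positions I read from the first picture put the shut stop about 0.08 rad too far clockwise; I used the contact position instead. In two later views the mark-finding network read 0.197 rad, against 0.213–0.217 from fitting the mark's line in the pictures, so I used the line fit.

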